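Start up the saw bench: paddle, plunger, hold start

TASK

Start up the saw bench using only the closed fingertips: first push the raised, orange-striped end of the dust extractor's black paddle right down so that it tips fully over, then push the blue plunger all the way in, and then press the green start button all the way down and keep it held: finish while still holding it down. Keep to that order, do not press the red button, and do not lift, shove or tip the loose switch box. Leave the painted houses and the glue bottle where they stand.

Things in the scene. Friction and masses are not known exactly. Their poses are not given: they have to be found in the camera images.
- switch_box: Loose grey switch box of the dust extractor, 120 (its x) x 66 (its y) x 45 mm high, about 0.8 kg (0.64 to 0.96), on rubber feet; not fixed to the bench. It may face any way. Origin at the centre of its underside, z up. On top it carries the black paddle, pivoted about a line along the box's y, 61 mm above the bench at the middle of the box.
- paddle (a joint): Tilt of the black paddle rocker (70 mm along the box's x, 36 mm wide, 8 mm thick), rad. 0 = off: its orange-striped end, on the box's +x side, stands up 0.25 rad above level. 0.5 = fully over, on: striped end 0.25 rad below level, against the stop. Starts between 0 and 0.08. It turns with light friction (0.05 N m, 2 to 5 N at the end) and stays where it is left.
- paddle_end (a point): Point on the upper face of the paddle in the middle of the orange stripe, 26 mm from the pivot, about 71 mm above the bench when off and 58 mm when fully over; moves with the paddle. Push straight down here.
- panel: Fixed white push-button station with an aluminium face, 100 (its x) x 250 (its y) x 50 mm high. Origin at the centre of its underside, z up. It carries the blue, green and red controls in a row along its y, 75 mm apart, in any order; all are pressed straight down.
- blue_top (a point): Centre of the top of the blue plunger, 32 mm across, in a steel collar 50 mm across that stands 12 mm above the panel. The top stands 16 mm above the collar (78 mm above the bench) when out and 4 mm above it (66 mm above the bench) when fully in; moves with the plunger.
- blue (a joint): How far the blue plunger is pushed in, m: 0 out, 0.012 fully in against its stop. Starts between 0 and 0.003. No spring: it slides with about 4 N of friction and stays where it is left.
- green_top (a point): Centre of the top of the green start button, 36 mm across, in a black housing 52 mm across that stands 12 mm above the panel. The top is 73 mm above the bench when up, 66 mm when fully down; moves with the button.
- green (a joint): How far the green button is pressed, m: 0 up, 0.007 fully down. Spring return; starts to give at about 2 N and is fully down at 6 N.
- red_top (a point): Centre of the top of the red stop button, 40 mm across, in a yellow housing 56 mm across; 73 mm above the bench. Not to be pressed.
- red (a joint): How far the red button is pressed, m: 0 up, 0.007 fully down. Spring return, as the green.
- house_teal: Teal painted wooden house-shaped block, 60 mm wide (its y), 40 mm deep, about 90 mm tall with a bare wood gable roof, loose, 0.12 kg; a bystander. Origin at the centre of its underside.
- house_sage: Sage-green painted wooden house-shaped block, 60 mm wide (its y), 40 mm deep, about 90 mm tall with a bare wood gable roof, loose, 0.12 kg; a bystander. Origin at the centre of its underside.
- house_sky: Sky-blue painted wooden house-shaped block, 60 mm wide (its y), 40 mm deep, about 90 mm tall with a bare wood gable roof, loose, 0.12 kg; a bystander. Origin at the centre of its underside.
- glue: White glue bottle with orange cap, 54 mm across, 130 mm tall, loose, 0.25 kg; a bystander. Origin at the centre of its underside.
Mind the look-alikes: they are no part of the job. What is shaped like the switch_box but brown or purple is not meant.

How it is judged (in metres and radians):
On the way, in this order (a step that is already met when the one before it is completed fails the run):
1. the paddle is tipped fully over (beyond 0.42 rad) (value of joint paddle above 0.42 rad), for 0.1 s.
2. the blue plunger is fully in (beyond 10.5 mm) (value of joint blue above 0.0105 m), for 0.1 s.
3. the fingers hold the green button down (beyond 5 mm) (value of joint green above 0.005 m and contact force between the fingers and green above 1 N), for 0.3 s.
At the end, for the whole second after the job is handed in: The fingers hold the green button more than 5 of its 7 mm down with more than 1 N, the paddle is over (beyond 0.42 of 0.5 rad), the blue plunger is in (beyond 10.5 of 12 mm), red is up, the switch box stands flat within 30 mm of its start and the houses and bottle within 20 mm of theirs (all of step 3 and value of joint paddle above 0.42 rad and value of joint blue above 0.0105 m and value of joint red below 0.0025 m and distance of switch_box from where it was at the start of the episode below 0.03 m and angle between switch_box's own z axis and vertical below 0.1 rad and distance of each of house_teal, house_sage, house_sky, glue from where it was at the start of the episode below 0.02 m); the arm keeps its last pose, push and grip.
It fails at once if blue pushed (beyond 6 mm) while the paddle is not over (value of joint blue above 0.006 m and value of joint paddle below 0.4 rad).
It fails at once if green pressed (beyond 2.5 mm) before the paddle is over and the plunger in (value of joint green above 0.0025 m and (value of joint paddle below 0.4 rad or value of joint blue below 0.01 m)).
It fails at once if red pressed (beyond 2.5 mm) (value of joint red above 0.0025 m).
It fails at once if switch box lifted (12 mm), shoved (30 mm) or tipped (0.2 rad) (height (world z) of switch_box above 0.012 m or distance of switch_box from where it was at the start of the episode above 0.03 m or angle between switch_box's own z axis and vertical above 0.2 rad).
It fails at once if a house or the bottle moved more than 20 mm or tipped (distance of any of house_teal, house_sage, house_sky, glue from where it was at the start of the episode above 0.02 m or angle between any of house_teal, house_sage, house_sky, glue's own z axis and vertical above 0.4 rad).
It also fails if it takes over 42 s, if anything falls off the work surface, if the arm or the gripper's body presses on something with over 40 N, if the wrist force passes 120 N, or if a joint passes its speed limit or range.

ROBOT

A 6-joint arm with a two-finger parallel gripper is mounted at the origin on the work surface. World frame = base frame: x ahead of the robot, y to its left, z up, the work surface at z = 0. Lengths are in mm, angles in rad, forces in N, time in s.
With the tool pointing down it reaches from about 350 to 725 mm from the base axis. Payload 4.3 kg.
Tool frame: the origin (TCP) lies at the very end of the fingers, on their centre line; the grasp point (between the pads) lies 19 mm behind it (grip_depth is the distance from the TCP to the grasp point, in mm); z points along the fingers, y is the line along which they close (so a half turn about z gives the same grasp; the last joint's range is limited). The gripper opens to 85 mm and grips with 20 to 120 N. Pads are 22 mm wide; open, the fingers measure 114 mm over their backs; the gripper's body (76 mm by 85 mm) begins 54 mm behind the grasp point. The pads swing forward as they close: fully open they stand 13 mm farther back than shut.
Start: joints at [1.234, 0.377, 0.081, 1.274, 0, 1.46], TCP at [129.3, 560.314, 202.529] pointing down, gripper open.
Joint ranges: [-2.72, 2.72], [-0.84, 1.66], [-1.02, 1.22], [-1.77, 2.12], [-1.37, 1.28], [-3.14, 3.14]. Speed limits (rad/s): [2.57, 2.57, 3.14, 3.14, 3.14, 3.14].

INTERFACE

Orientations are given as [roll, pitch, yaw] about the fixed x, y, z axes, in that order (R = Rz(yaw) Ry(pitch) Rx(roll)).
In Python, from rig import * gives the robot as it stands. The module is installed in compiled form; this text tells all that it offers.
- The arm moves only by the shell command python3 -m creep 'ROWS' [FORCE]. ROWS is JSON, a list of rows, each a list of 7 numbers: the shift along the tool's x, y, z scaled (see below), then the turn, a rotation vector about the tool's x, y, z scaled (see below), then the closure, from 0 (fully open) to 1 (shut). In form: [[tx, ty, tz, wx, wy, wz, jaw], ...]. A call has 1 to 5 rows; each row is the pose to reach, as a shift and turn from the pose commanded when the call began, along the tool's axes at that moment, turning the shorter way round; what a row does not reach only later rows make up. The controller multiplies each number of a shift by 400 mm and each number of a turn by 2 pi rad. A row lasts 1/10 s, in which the tool goes at most 50 mm and 8.59 degrees, less where a joint would pass 70% of its speed; a pose out of reach is approached as far as the arm can. A call with a number of a shift or a turn outside -1 to 1 is refused whole. A call with a gripper value outside its range is refused whole. The fingers move at their own pace and stop on an object; FORCE is the grip in N (left out, the last holds). Time passes only in rows, so rows that repeat a pose let the fingers close. It gives the time, the measured TCP pose, the force, the opening and the grip force at its end, in the units of the state.
- observe(): the state, without advancing time (a new reading comes with each control period).
- capture(name): name is "scene" or "side" or "wrist"; returns the picture (480x640x3 uint8, red, green, blue); there is no depth.
- get_calibration(name): a dict with "fx", "fy", "cx", "cy" (pixels), "pose" (4x4, takes a point from camera to world coordinates); the wrist camera has in their place "T_tool_cam" (4x4, takes a point from camera to tool coordinates, whose origin is the TCP and whose axes are the flange's). Camera axes: x right, y up, looking along -z (the intrinsics and any distortion apply to the point x, -y, -z); pixel columns grow to the right and rows downward; lengths in mm; the calibration is good to about 2 mm. The wrist camera is an equidistant fisheye: a pixel r from the principal point sees the ray r / f radians off the axis. A picture is of the moment at which its call begins: read the wrist's pose just before it. get_calibration takes no time and is no camera call.
- finish_job(): hands the job in; it is judged then, once.
The state is a dict: "clock": time; "qpos": joint angles; "qvel": joint speeds; "joint_torque": joint torques, N m; "eef_pos": TCP position; "tool_rot": TCP orientation; "contact_force": force on the tool from outside, world axes, zero at the start; "torque": the same for the moment, N m; "opening": opening from 0.0 (shut) to 1.0 (fully open); "gripper_force": force on a finger pad.
Only numpy, scipy, OpenCV 4.12 (cv2) and the standard library are available. Lean on these libraries where they do the work, as an engineer would, in place of code of your own. Each camera call takes 0.05 s, during which the arm holds its last target. There are 200 camera calls.

## Working session

There is one attempt and no reset: what is moved stays moved. The work goes in short steps, Python scripts to look and compute and a shell command to move; the robot and the scene stay as the last step left them, time stands still between calls to the robot, and variables do not carry over. Pictures are saved under pics/ and viewed, at most 10 in all, crops included, and the job is handed in when it is done.

```bash
mkdir -p pics
python3 - <<'E'
from rig import *
import cv2
s=observe();print({k:s[k] for k in("clock","eef_pos","tool_rot","opening","contact_force")})
for n in("scene","side"):
    cv2.imwrite(f"pics/{n}1.png",capture(n)[:,:,::-1]);c=get_calibration(n);print(n,c)
print(get_calibration("wrist"))
E
```

```text
{'clock': 0.0, 'eef_pos': array([129.04470428, 559.60568466, 201.53528224]), 'tool_rot': array([-3.13953438e+00, -2.29386334e-04,  2.91478358e+00]), 'opening': 0.9947787709778242, 'contact_force': array([-0.23605347,  0.24083894,  0.30948278])}
scene {'fx': 482.5923820215447, 'fy': 482.5923820215447, 'cx': 322.5559256315209, 'cy': 244.44632819403122, 'pose': array([[ 7.29455277e-01, -5.35103833e-01,  4.26097273e-01,
         9.63097123e+02],
       [ 6.83989498e-01,  5.63955331e-01, -4.62723191e-01,
        -4.49642098e+02],
       [ 7.30512454e-03,  6.28981933e-01,  7.77385595e-01,
         8.31638397e+02],
       [ 0.00000000e+00,  0.00000000e+00,  0.00000000e+00,
         1.00000000e+00]])}
side {'fx': 522.4914142887972, 'fy': 522.4914142887972, 'cx': 311.64348198352025, 'cy': 235.65204008182226, 'pose': array([[ 7.04000925e-01,  4.25840193e-01, -5.68368567e-01,
        -8.52061384e+01],
       [-7.10036313e-01,  4.04895355e-01, -5.76114733e-01,
        -6.55682167e+02],
       [-1.52030164e-02,  8.09147627e-01,  5.87408705e-01,
         7.38954495e+02],
       [ 0.00000000e+00,  0.00000000e+00,  0.00000000e+00,
         1.00000000e+00]])}
{'fx': 371.64829954431775, 'fy': 371.64829954431775, 'cx': 319.17196456440695, 'cy': 248.71943563321577, 'T_tool_cam': array([[-1.89206038e-04,  9.47963311e-01,  3.18379530e-01,
         8.12089825e+01],
       [ 9.99999863e-01,  2.36698124e-05,  5.23802201e-04,
         3.96337830e-01],
       [ 4.89009285e-04,  3.18379585e-01, -9.47963185e-01,
        -1.72073631e+02],
       [ 0.00000000e+00,  0.00000000e+00,  0.00000000e+00,
         1.00000000e+00]])}
```

View pics/scene1.png

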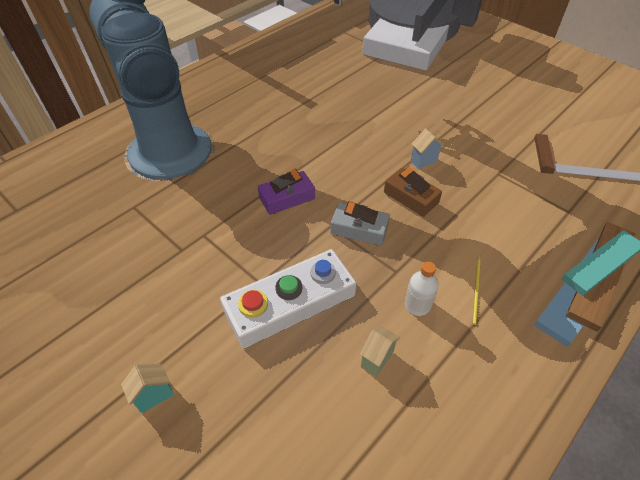

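View pics/side1.png

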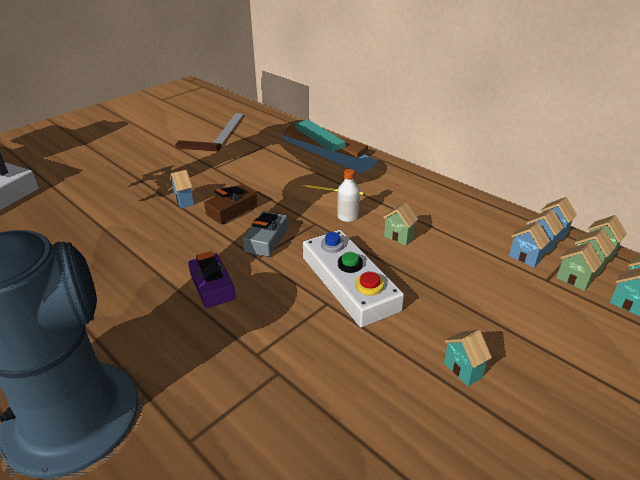

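The scene view shows three boxes with paddles: purple (287,190), grey (360,222) and brown (412,188). Grey is the one meant, since purple and brown are the look-alikes. Its orange stripe is near (350,208). The buttons are red (252,300), green (289,285) and blue (323,268). I'll confirm with an enlarged crop of both views.

Run:
```python
import cv2,numpy as np
a=cv2.imread("pics/scene1.png")[185:325,210:400];b=cv2.imread("pics/side1.png")[195:335,220:410]
f=lambda i:cv2.resize(i,None,fx=4,fy=4,interpolation=cv2.INTER_CUBIC)[:, :760]
o=np.vstack([f(a),f(b)]);cv2.imwrite("pics/crop1.png",cv2.resize(o,(407,600)) if 0 else np.hstack([cv2.resize(a,(400,295),interpolation=cv2.INTER_CUBIC),cv2.resize(b,(400,295),interpolation=cv2.INTER_CUBIC)]))
```

```text
(no output)
```

View pics/crop1.png

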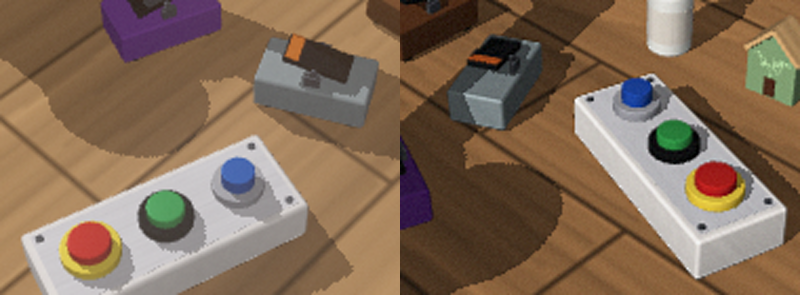

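The crop confirms the grey box: its orange stripe is on the robot-facing end, at scene (350,209) and side (260,223). The blue, green and red tops are clear in both views.

```bash
cat > h.py <<'E'
from rig import *
import numpy as np
def ray(n,u,v):
    c=get_calibration(n);P=c["pose"]
    return P[:3,3],P[:3,:3]@np.array([(u-c["cx"])/c["fx"],-(v-c["cy"])/c["fy"],-1])
def plane(n,u,v,z):
    o,d=ray(n,u,v);return (o+d*(z-o[2])/d[2]).round(1)
def tri(a,b):
    o,d=ray("scene",*a);p,e=ray("side",*b)
    s=np.linalg.lstsq(np.c_[d,-e],p-o,rcond=None)[0];x,y=o+d*s[0],p+e*s[1]
    return ((x+y)/2).round(1),round(np.linalg.norm(x-y),1)
E
python3 - <<'E'
from h import *
for n,a,b,z in(("stripe",(350.1,208.7),(260.4,223.5),71),("blue",(323.5,267.6),(332,238),77),("green",(288.9,283.8),(350.1,258.2),73),("red",(252.8,300),(369.6,279.5),73)):
    print(n,tri(a,b),plane("scene",*a,z),plane("side",*b,z))
k=.475
for p in((258,72),(272,38),(378,60),(365,95)): print("box scene",plane("scene",210+k*p[0],185+k*p[1],45))
for p in((50,95),(103,103),(140,45),(85,38)): print("box side",plane("side",220+k*p[0],195+k*p[1],45))
for n,p in(("glue",(421,310)),("sky",(424,165)),("sage",(376,370)),("brown",(412,205)),("purple",(290,205))):print(n,plane("scene",*p,0))
E
```

```text
stripe (array([518.5, 120.5,  66.4]), np.float64(1.1)) [521.4 116.4  71. ] [514.6 116.   71. ]
blue (array([586.6, -37.3,  69.7]), np.float64(0.0)) [590.2 -41.3  77. ] [579.3 -44.1  77. ]
green (array([ 563.6, -109.5,   66.9]), np.float64(0.5)) [ 566.6 -112.    73. ] [ 557.6 -114.8   73. ]
red (array([ 540.3, -180.9,   66.1]), np.float64(0.4)) [ 544.1 -183.1   73. ] [ 533.8 -186.    73. ]
box scene [499.2  85.5  45. ]
box scene [477. 132.  45.]
box scene [579.3 185.   45. ]
box scene [599.7 137.5  45. ]
box side [469.2 123.3  45. ]
box side [498.8  71.6  45. ]
box side [600.5 123.5  45. ]
box side [566.9 179.8  45. ]
glue [765.5  57.9   0. ]
sky [516.7 415.4  -0. ]
sage [ 780.8 -103.1    0. ]
brown [579.  279.8   0. ]
purple [368.9  80.    0. ]
```

```bash
cat >> h.py <<'E'
from scipy.spatial.transform import Rotation as Ro
import sys
def go(x,y,z):
    s=observe();R=Ro.from_euler("xyz",s["tool_rot"]).as_matrix()
    print("row",(R.T@(np.array([x,y,z])-s["eef_pos"])/400).round(4),"at",s["eef_pos"].round(1),s["tool_rot"].round(3),"F",s["contact_force"].round(1),"t",s["clock"],"open",round(s["opening"],2))
E
python3 -c "
from h import *
go(516,117,170)"
```

```text
row [-1.1914 -0.8608  0.0805] at [129.1 559.7 201.7] [-3.14  -0.     2.915] F [0.7 0.7 0.2] t 0.1 open 1.0
```

```bash
python3 -m creep '[[-0.48,-0.345,0,0,0,0,1],[-0.48,-0.345,0,0,0,0,1],[-0.48,-0.345,0,0,0,0,1],[-0.48,-0.345,0,0,0,0,1],[-0.48,-0.345,0,0,0,0,1]]' 30; python3 -m creep '[[-0.48,-0.345,0.04,0,0,0,1],[-0.48,-0.345,0.04,0,0,0,1],[-0.48,-0.345,0.04,0,0,0,1],[-0.48,-0.345,0.04,0,0,0,1],[-0.48,-0.345,0.04,0,0,0,1]]'; python3 -c "
from h import *
go(516,117,170)"
```

```text
clock: 0.6
eef_pos: [286.4, 380.2, 202.2]
tool_rot: [-3.141, 0.0, 2.913]
contact_force: [1.0, 0.6, 0.1]
opening: 0.143
gripper_force: 0.0
clock: 1.1
eef_pos: [442.6, 202.5, 186.0]
tool_rot: [-3.141, -0.0, 2.913]
contact_force: [0.2, 0.4, -0.8]
opening: 0.001
gripper_force: 0.0
row [-0.2271 -0.1666  0.04  ] at [442.6 202.5 186. ] [-3.141 -0.     2.913] F [ 0.2  0.4 -0.8] t 1.1 open 0.0
```

```bash
python3 -m creep '[[-0.227,-0.167,0.04,0,0,0,1],[-0.227,-0.167,0.04,0,0,0,1],[-0.227,-0.167,0.04,0,0,0,1],[-0.227,-0.167,0.04,0,0,0,1]]'
python3 - <<'E'
from h import *
import cv2
go(516,117,170)
cv2.imwrite("pics/w1.png",capture("wrist")[:,:,::-1])
E
```

```text
clock: 1.5
eef_pos: [515.3, 117.9, 169.5]
tool_rot: [-3.141, -0.002, 2.911]
contact_force: [-1.0, -0.2, 0.7]
opening: -0.001
gripper_force: 0.0
row [-0.0022 -0.0019 -0.0013] at [515.3 117.9 169.5] [-3.141e+00 -2.000e-03  2.911e+00] F [-1.  -0.2  0.7] t 1.5 open -0.0
```

View pics/w1.png

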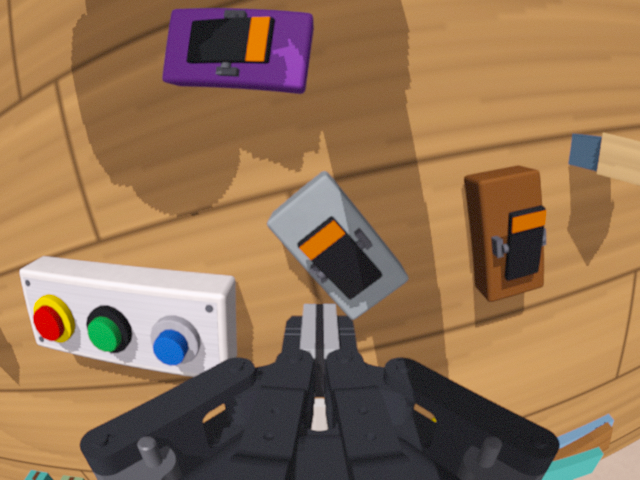

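The wrist view shows the grey box's stripe at (322,239) and the paddle's far end at (360,273). The blue top is at (171,347) and the green at (103,333).

```bash
cat >> h.py <<'E'
def wplane(u,v,z,pos,rot):
    c=get_calibration("wrist");T=c["T_tool_cam"];a=u-c["cx"];b=v-c["cy"];r=np.hypot(a,b);t=r/c["fx"]
    d=np.array([np.sin(t)*a/r,-np.sin(t)*b/r,-np.cos(t)]);R=Ro.from_euler("xyz",rot).as_matrix()
    o=R@T[:3,3]+pos;d=R@T[:3,:3]@d;return (o+d*(z-o[2])/d[2]).round(1)
E
python3 - <<'E'
from h import *
p=np.array([515.3,117.9,169.5]);r=[-3.141,-.002,2.911]
for n,u,v,z in(("stripe",322,239,71),("blue",171,347,77),("green",103,333,73),("red",48,322,73),("c1",323,173,45),("c2",268,224,45),("c3",407,277,45),("c4",357,318,45),("padfar1",382,264,56),("padfar2",349,290,56)): print(n,wplane(u,v,z,p,r))
E
```

```text
stripe [517.4 119.8  71. ]
blue [583.  -34.9  77. ]
green [ 559.7 -106.5   73. ]
red [ 537.7 -175.9   73. ]
c1 [471.6 131.5  45. ]
c2 [502.2  77.5  45. ]
c3 [576.3 183.3  45. ]
c4 [605.7 132.3  45. ]
padfar1 [554.4 162.5  56. ]
padfar2 [571.1 130.9  56. ]
```

```bash
python3 -m creep '[[-0.0035,0.0036,0.12,0,0,0,1],[-0.0035,0.0036,0.21,0,0,0,1],[-0.0035,0.0036,0.23,0,0,0,1],[-0.0035,0.0036,0.23,0,0,0,1]]'; python3 -m creep '[[0,0,0.01,0,0,0,1],[0,0,0.02,0,0,0,1],[0,0,0.03,0,0,0,1],[0,0,0.03,0,0,0,1]]'
```

```text
clock: 1.95
eef_pos: [514.1, 121.7, 77.7]
tool_rot: [-3.141, -0.004, 2.917]
contact_force: [0.0, -0.3, 0.6]
opening: 0.0
gripper_force: 0.0
clock: 2.35
eef_pos: [516.8, 120.7, 66.7]
tool_rot: [3.141, 0.0, 2.915]
contact_force: [-0.3, -0.7, -0.5]
opening: -0.001
gripper_force: 0.0
```

```bash
python3 -m creep '[[0,0,0.005,0,0,0,1],[0,0,0.01,0,0,0,1],[0,0,0.013,0,0,0,1],[0,0,0.013,0,0,0,1]]'; python3 -m creep '[[0,0,0.004,0,0,0,1],[0,0,0.006,0,0,0,1],[0,0,0.006,0,0,0,1]]'
```

```text
clock: 2.75
eef_pos: [516.4, 120.5, 61.1]
tool_rot: [-3.142, -0.0, 2.915]
contact_force: [-0.6, -0.7, 1.0]
opening: 0.003
gripper_force: 0.0
clock: 3.05
eef_pos: [516.4, 120.6, 58.7]
tool_rot: [3.142, -0.0, 2.915]
contact_force: [0.5, 0.4, 0.7]
opening: 0.003
gripper_force: 0.0
```

```bash
python3 -m creep '[[0,0,0.004,0,0,0,1],[0,0,0.005,0,0,0,1],[0,0,0.005,0,0,0,1]]'
python3 - <<'E'
from h import *
import cv2
go(516,120,57)
w=capture("wrist")[120:360,200:460,::-1]; s=capture("side")[180:290,200:330,::-1]
cv2.imwrite("pics/w2.png",np.hstack([cv2.resize(w,(433,400)),cv2.resize(s,(360,400))]))
E
```

```text
clock: 3.35
eef_pos: [516.5, 120.6, 56.8]
tool_rot: [3.142, -0.0, 2.915]
contact_force: [0.2, -0.4, 0.5]
opening: -0.004
gripper_force: 0.0
row [ 0.0008 -0.0018 -0.0005] at [516.5 120.6  56.8] [ 3.142 -0.     2.915] F [ 0.2 -0.4  0.5] t 3.35 open -0.0
```

View pics/w2.png

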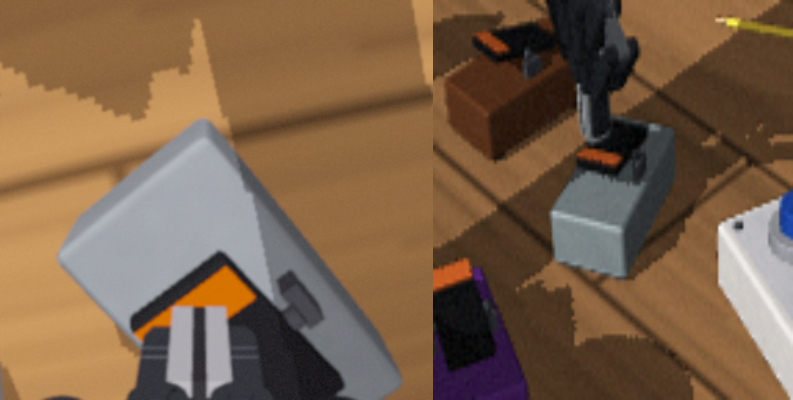

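The fingertips are on the stripe at crop (200,310) and the paddle has dropped with them. I'll push on until the stop shows up in the force.

```bash
python3 -m creep '[[0,0,0.003,0,0,0,1],[0,0,0.005,0,0,0,1],[0,0,0.005,0,0,0,1]]'; python3 -m creep '[[0,0,0.003,0,0,0,1],[0,0,0.005,0,0,0,1],[0,0,0.005,0,0,0,1]]'
```

```text
clock: 3.75
eef_pos: [516.4, 120.6, 54.7]
tool_rot: [3.142, -0.0, 2.915]
contact_force: [-0.5, 0.4, 0.4]
opening: 0.0
gripper_force: 0.0
clock: 4.05
eef_pos: [516.4, 120.6, 52.8]
tool_rot: [3.142, -0.0, 2.915]
contact_force: [0.2, 0.6, -0.0]
opening: 0.0
gripper_force: 0.0
```

Run:
```python
from h import *
import cv2
w=capture("wrist")[150:350,220:420,::-1]; s=capture("side")[170:270,210:310,::-1];q=capture("scene")[150:270,300:420,::-1]
f=lambda i:cv2.resize(i,(266,400),interpolation=cv2.INTER_CUBIC) if 0 else cv2.resize(i,(400,400),interpolation=cv2.INTER_CUBIC)
cv2.imwrite("pics/w3.png",cv2.resize(np.hstack([f(s),f(q)]),(800,400)))
cv2.imwrite("pics/w3w.png",f(w))
```

```text
(no output)
```

View pics/w3.png

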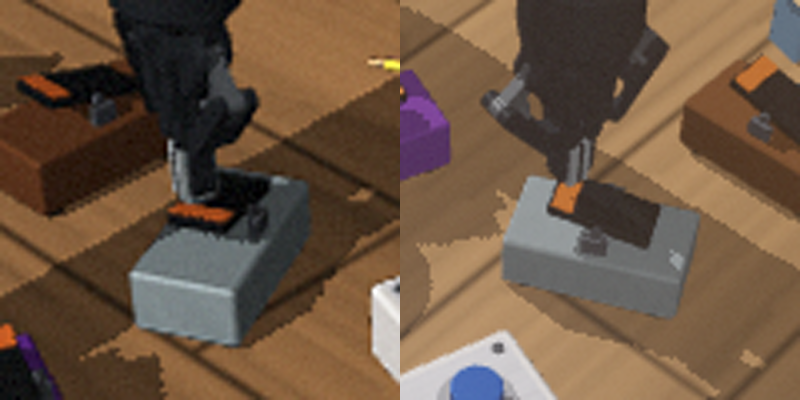

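Run:
```python
from h import *
print(tri((351.6,204.6),(258.8,220)), plane("scene",351.6,204.6,53),plane("side",258.8,220,53),plane("scene",351.6,204.6,66),plane("side",258.8,220,66))
```

```text
(array([517.9, 125.1,  74.7]), np.float64(0.0)) [505.2 141.5  53. ] [537.6 150.5  53. ] [512.8 131.7  66. ] [525.8 135.2  66. ]
```

View pics/w3w.png

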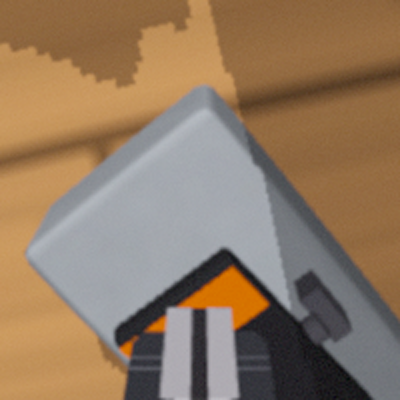

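The picture and triangulation agree that the visible fingertips are still about 8 mm above the stripe: tip (518,125,75) against stripe (518.5,120.5,66). So the real tips sit roughly 20–25 mm higher than the reported TCP, which explains the zero force. I'll go on down, guided by force.

```bash
python3 -m creep '[[-0.002,-0.006,0.01,0,0,0,1],[-0.002,-0.006,0.015,0,0,0,1],[-0.002,-0.006,0.015,0,0,0,1]]'; python3 -m creep '[[0,0,0.005,0,0,0,1],[0,0,0.01,0,0,0,1],[0,0,0.01,0,0,0,1]]'
```

```text
clock: 4.5
eef_pos: [516.3, 118.0, 46.4]
tool_rot: [-3.141, -0.001, 2.915]
contact_force: [-1.3, -0.9, 0.4]
opening: 0.004
gripper_force: 0.0
clock: 4.8
eef_pos: [516.8, 118.1, 42.7]
tool_rot: [3.142, 0.0, 2.915]
contact_force: [0.1, -0.7, 0.3]
opening: 0.0
gripper_force: 0.0
```

```bash
python3 -m creep '[[0,0,0.005,0,0,0,1],[0,0,0.01,0,0,0,1],[0,0,0.01,0,0,0,1]]'; python3 -m creep '[[0,0,0.005,0,0,0,1],[0,0,0.01,0,0,0,1],[0,0,0.01,0,0,0,1]]'
```

```text
clock: 5.1
eef_pos: [516.5, 118.0, 38.6]
tool_rot: [-3.141, -0.0, 2.915]
contact_force: [-0.6, -0.9, -0.0]
opening: -0.002
gripper_force: 0.1
clock: 5.4
eef_pos: [516.7, 118.0, 34.7]
tool_rot: [-3.142, -0.0, 2.915]
contact_force: [-0.2, -0.8, 1.6]
opening: -0.002
gripper_force: 0.6
```

```bash
python3 -m creep '[[0,0,0.005,0,0,0,1],[0,0,0.01,0,0,0,1],[0,0,0.01,0,0,0,1]]'; python3 -m creep '[[0,0,0.005,0,0,0,1],[0,0,0.01,0,0,0,1],[0,0,0.01,0,0,0,1]]'
```

```text
clock: 5.7
eef_pos: [516.6, 118.0, 31.3]
tool_rot: [-3.141, -0.0, 2.915]
contact_force: [-2.4, -1.9, 7.0]
opening: -0.005
gripper_force: 3.9
clock: 6.0
eef_pos: [517.0, 118.1, 30.4]
tool_rot: [3.141, 0.002, 2.915]
contact_force: [-10.9, -2.0, 30.4]
opening: 0.002
gripper_force: 16.1
```

```bash
python3 -m creep '[[0,0,-0.08,0,0,0,1],[0,0,-0.12,0,0,0,1],[0.0,0,-0.12,0,0,0,1]]'
python3 - <<'E'
from h import *
import cv2
go(517,118,60)
im={}
for n,(x,y) in(("scene",(350,209)),("side",(260,223))):
    im[n]=capture(n)[:,:,::-1].copy();cv2.imwrite(f"pics/{n}4.png",im[n])
    for src in(cv2.imread(f"pics/{n}1.png"),im[n]):
        h=cv2.cvtColor(src[y-18:y+18,x-18:x+18],cv2.COLOR_BGR2HSV);m=cv2.inRange(h,(4,170,110),(16,255,255))
        v,u=np.nonzero(m);print(n,len(u),u.mean()+x-18,v.mean()+y-18)
f=lambda n,x,y:cv2.resize(im[n][y-45:y+45,x-45:x+45],(400,400),interpolation=cv2.INTER_CUBIC)
cv2.imwrite("pics/v4.png",np.hstack([f("side",260,223),f("scene",350,209)]))
E
```

```text
clock: 6.3
eef_pos: [519.6, 118.6, 77.2]
tool_rot: [3.139, 0.006, 2.915]
contact_force: [0.4, -0.0, 0.2]
opening: -0.002
gripper_force: 0.0
row [ 0.0062 -0.003   0.043 ] at [519.6 118.6  77.2] [3.139 0.006 2.915] F [ 0.4 -0.   0.2] t 6.3 open -0.0
scene 72 349.8333333333333 207.11111111111111
scene 56 349.17857142857144 210.41071428571428
side 37 260.0810810810811 222.51351351351352
side 72 260.0416666666667 226.97222222222223
```

View pics/v4.png

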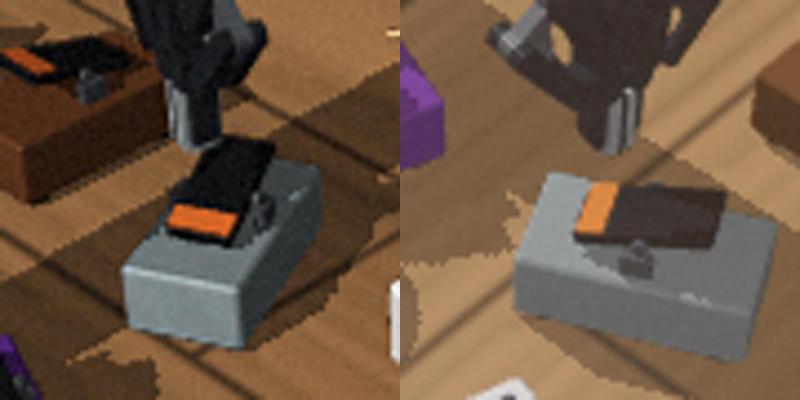

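The paddle is over: the stripe is low against the box and the far end is raised. The box has not moved. Next is blue.

Run:
```python
from h import *
print(tri((349.83,207.1),(260.08,222.5)),tri((349.18,210.4),(260.04,227)))
go(585,-39,85)
```

```text
(array([517.4, 120.3,  70.2]), np.float64(0.2)) (array([516.1, 120.4,  58.5]), np.float64(0.1))
row [-0.2538 -0.3448 -0.0264] at [517.1 118.2  74.5] [3.141e+00 1.000e-03 2.915e+00] F [ 0.2 -0.3 -0.1] t 6.4 open 0.0
```

```bash
python3 -m creep '[[-0.06,-0.08,-0.0264,0,0,0,1],[-0.13,-0.18,-0.0264,0,0,0,1],[-0.2,-0.27,-0.0264,0,0,0,1],[-0.254,-0.345,-0.0264,0,0,0,1],[-0.254,-0.345,-0.0264,0,0,0,1]]'
cat >> h.py <<'E'
import cv2
HUE={"blue":(105,122),"green":(60,90)}
def cen(img,col,x,y,w=22):
    h=cv2.cvtColor(img[y-w:y+w,x-w:x+w],cv2.COLOR_BGR2HSV);m=cv2.inRange(h,(HUE[col][0],150,40),(HUE[col][1],255,255))
    # keep the bright top face only
    n,l,st,c=cv2.connectedComponentsWithStats(m);i=1+st[1:,4].argmax();X,Y,W,H,A=st[i]
    return (X+x-w,Y+y-w,W,H,A),c[i]+[x-w,y-w]
E
python3 - <<'E'
from h import *
a=cv2.imread("pics/scene1.png");b=cv2.imread("pics/side1.png")
for c,p,q in(("blue",(323,269),(332,240)),("green",(289,286),(350,260))):
    (ba,ca),(bb,cb)=cen(a,c,*p),cen(b,c,*q);print(c,ba,ca,bb,cb,tri(ca,cb))
s=observe();w=capture("wrist")[:,:,::-1].copy();cv2.imwrite("pics/w5.png",w)
h=cv2.cvtColor(w,cv2.COLOR_BGR2HSV)
for c in HUE:
    m=cv2.inRange(h,(HUE[c][0],150,40),(HUE[c][1],255,255));n,l,st,ce=cv2.connectedComponentsWithStats(m)
    for i in st[1:,4].argsort()[::-1][:2]+1: print(c,st[i],ce[i].round(1),wplane(*ce[i],75 if c=="blue" else 71,s["eef_pos"],s["tool_rot"]))
go(585,-39,60)
E
```

```text
clock: 6.9
eef_pos: [585.9, -43.5, 83.5]
tool_rot: [-3.14, -0.0, 2.909]
contact_force: [-0.7, 0.3, 0.0]
opening: -0.001
gripper_force: 0.0
blue (np.int32(317), np.int32(263), np.int32(7), np.int32(6), np.int32(14)) [319.92857143 265.92857143] (np.int32(325), np.int32(232), np.int32(15), np.int32(14), np.int32(173)) [332.06936416 238.63583815] (array([581.1, -42. ,  73.8]), np.float64(1.2))Traceback (most recent call last):
  File "<stdin>", line 4, in <module>
  File "h.py", line 26, in cen
    n,l,st,c=cv2.connectedComponentsWithStats(m);i=1+st[1:,4].argmax();X,Y,W,H,A=st[i]
                                                     ~~~~~~~~~~~~~~~^^
ValueError: attempt to get argmax of an empty sequence
```

```bash
sed -i 's/,150,40)/,100,40)/; s/"blue":(105,122),"green":(60,90)/"blue":(100,125),"green":(50,90)/' h.py
python3 - <<'E'
from h import *
a=cv2.imread("pics/scene1.png");b=cv2.imread("pics/side1.png")
for c,p,q in(("blue",(323,269),(332,240)),("green",(289,286),(350,260))):
    (ba,ca),(bb,cb)=cen(a,c,*p),cen(b,c,*q);print(c,[*map(int,ba)],ca,[*map(int,bb)],cb,tri(ca,cb))
s=observe();w=capture("wrist")[:,:,::-1].copy();cv2.imwrite("pics/w5.png",w)
h=cv2.cvtColor(w,cv2.COLOR_BGR2HSV)
for c in HUE:
    m=cv2.inRange(h,(HUE[c][0],100,40),(HUE[c][1],255,255));n,l,st,ce=cv2.connectedComponentsWithStats(m)
    for i in st[1:,4].argsort()[::-1][:2]+1: print(c,st[i],ce[i].round(1),wplane(*ce[i],75 if c=="blue" else 71,s["eef_pos"],s["tool_rot"]))
go(585,-39,60)
E
```

```text
blue [315, 260, 16, 17, 215] [322.48372093 267.62790698] [325, 232, 15, 14, 184] [331.97826087 238.54891304] (array([585.2, -38.6,  69.6]), np.float64(0.1))
green [279, 276, 18, 15, 208] [287.90384615 282.67307692] [342, 252, 17, 15, 206] [349.85436893 258.85436893] (array([ 561.1, -110.2,   67.7]), np.float64(2.1))
blue [ 297  250   59   62 2710] [326.  279.8] [583.6 -39.   75. ]
blue [548 464  12  16  85] [553.  472.8] [839.5 128.3  75. ]
green [ 161  236   65   66 3239] [193.7 267.8] [ 562.1 -109.2   71. ]
green [615 442  25  37 557] [629.1 461.3] [909.5 256.7  71. ]
row [0.0001 0.0054 0.0584] at [584.6 -41.1  83.4] [ 3.141e+00 -2.000e-03  2.911e+00] F [-0.2  0.5 -0.4] t 6.95 open 0.0
```

View pics/w5.png

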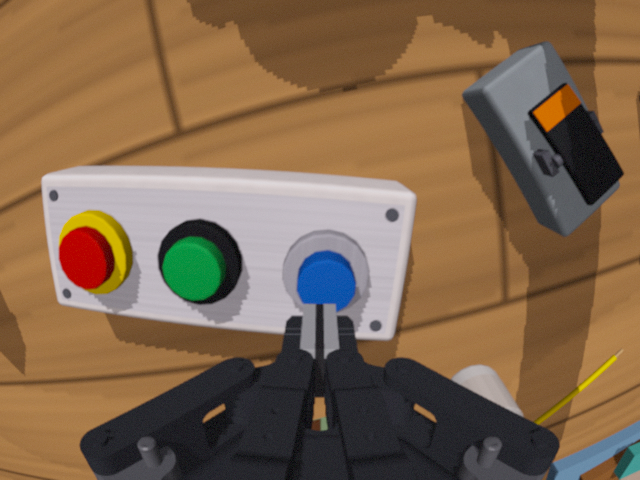

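The wrist view shows blue at (326,281) and green at (194,268), giving (584,-39) and (562,-109). That agrees with the fixed cameras. Pressing blue.

```bash
python3 -m creep '[[0,0.0055,0.05,0,0,0,1],[0,0.0055,0.08,0,0,0,1],[0,0.0055,0.09,0,0,0,1],[0,0.0055,0.09,0,0,0,1]]'; python3 -m creep '[[0,0,0.005,0,0,0,1],[0,0,0.01,0,0,0,1],[0,0,0.015,0,0,0,1],[0,0,0.015,0,0,0,1]]';python3 -m creep '[[0,0,0.004,0,0,0,1],[0,0,0.008,0,0,0,1],[0,0,0.008,0,0,0,1]]'
```

```text
clock: 7.35
eef_pos: [583.8, -36.1, 48.3]
tool_rot: [3.142, -0.003, 2.916]
contact_force: [-0.6, -0.1, 0.7]
opening: 0.0
gripper_force: 0.0
clock: 7.75
eef_pos: [585.6, -36.8, 43.9]
tool_rot: [3.141, 0.001, 2.915]
contact_force: [-0.6, 1.7, 2.9]
opening: -0.0
gripper_force: 1.3
clock: 8.05
eef_pos: [585.6, -36.9, 40.2]
tool_rot: [3.141, 0.001, 2.915]
contact_force: [-0.2, 3.1, 2.2]
opening: 0.004
gripper_force: 1.2
```

```bash
python3 -m creep '[[0,0,0.005,0,0,0,1],[0,0,0.01,0,0,0,1],[0,0,0.01,0,0,0,1]]';python3 -m creep '[[0,0,0.005,0,0,0,1],[0,0,0.01,0,0,0,1],[0,0,0.01,0,0,0,1]]'
```

```text
clock: 8.35
eef_pos: [585.7, -37.0, 37.1]
tool_rot: [3.141, 0.001, 2.915]
contact_force: [-2.4, 3.1, 8.9]
opening: -0.002
gripper_force: 4.6
clock: 8.65
eef_pos: [585.9, -37.0, 36.6]
tool_rot: [3.141, 0.003, 2.915]
contact_force: [-10.5, 4.5, 32.4]
opening: -0.002
gripper_force: 15.8
```

Hard stop at 37, so blue should be fully in. I'll lift and check it with the side and scene centroids.

```bash
python3 -m creep '[[0,0,-0.08,0,0,0,1],[0,0,-0.12,0,0,0,1],[0,0,-0.12,0,0,0,1]]'; python3 -m creep '[[-0.025,-0.1,0,0,0,0,1],[-0.01,-0.173,0,0,0,0,1],[-0.01,-0.173,0,0,0,0,1],[-0.01,-0.173,0,0,0,0,1]]'
python3 - <<'E'
from h import *
a=capture("scene")[:,:,::-1].copy();b=capture("side")[:,:,::-1].copy()
for c,p,q in(("blue",(323,269),(332,240)),("green",(289,286),(350,260))):
    (ba,ca),(bb,cb)=cen(a,c,*p),cen(b,c,*q);print(c,[*map(int,ba)],ca,[*map(int,bb)],cb,tri(ca,cb))
go(562,-109.5,50)
E
```

```text
clock: 8.95
eef_pos: [587.2, -38.0, 82.3]
tool_rot: [-3.141, 0.005, 2.914]
contact_force: [0.4, -0.2, -0.3]
opening: 0.003
gripper_force: 0.0
clock: 9.35
eef_pos: [572.3, -105.8, 78.5]
tool_rot: [3.141, -0.003, 2.913]
contact_force: [0.5, -0.5, -0.2]
opening: 0.0
gripper_force: 0.0
blue [315, 263, 16, 14, 165] [322.52121212 269.66060606] [325, 236, 15, 10, 115] [332.15652174 240.75652174] (array([585.6, -38.9,  63.5]), np.float64(0.2))
green [279, 276, 19, 15, 211] [287.77725118 282.93364929] [341, 252, 18, 15, 212] [349.75       258.97169811] (array([ 561. , -110.3,   67.2]), np.float64(1.5))
row [ 0.0239 -0.0178  0.0728] at [ 573.  -104.7   79.1] [ 3.141e+00 -2.000e-03  2.915e+00] F [-0.3  0.8 -0.6] t 9.45 open 0.0
```

Blue is in: its visible part shrank by 4 px in the side view, and the hard stop sits at the right height relative to the paddle's. Now green.

```bash
python3 -m creep '[[0.024,-0.018,0.04,0,0,0,1],[0.024,-0.018,0.07,0,0,0,1],[0.024,-0.018,0.07,0,0,0,1]]';python3 -m creep '[[0,0,0.01,0,0,0,1],[0,0,0.02,0,0,0,1],[0,0,0.025,0,0,0,1],[0,0,0.025,0,0,0,1]]';python3 -m creep '[[0,0,0.004,0,0,0,1],[0,0,0.008,0,0,0,1],[0,0,0.008,0,0,0,1]]'
```

```text
clock: 9.75
eef_pos: [560.9, -108.9, 49.9]
tool_rot: [3.141, -0.004, 2.916]
contact_force: [0.3, 0.1, 0.6]
opening: -0.001
gripper_force: 0.0
clock: 10.15
eef_pos: [563.5, -110.0, 42.7]
tool_rot: [3.141, 0.001, 2.915]
contact_force: [0.0, 0.8, 2.8]
opening: -0.001
gripper_force: 1.3
clock: 10.45
eef_pos: [563.5, -110.1, 39.5]
tool_rot: [3.141, 0.002, 2.915]
contact_force: [1.7, 2.3, 4.1]
opening: -0.001
gripper_force: 2.2
```

```bash
python3 -m creep '[[0,0,0.005,0,0,0,1],[0,0,0.008,0,0,0,1],[0,0,0.008,0,0,0,1]]';python3 -m creep '[[0,0,0.003,0,0,0,1],[0,0,0.005,0,0,0,1],[0,0,0.005,0,0,0,1],[0,0,0.005,0,0,0,1],[0,0,0.005,0,0,0,1]]'
```

```text
clock: 10.75
eef_pos: [563.6, -110.1, 37.2]
tool_rot: [3.141, 0.002, 2.915]
contact_force: [-1.0, 3.6, 10.4]
opening: 0.001
gripper_force: 5.0
clock: 11.25
eef_pos: [563.7, -110.2, 37.0]
tool_rot: [3.141, 0.003, 2.915]
contact_force: [-5.0, 4.2, 21.9]
opening: -0.002
gripper_force: 10.9
```

Green is at its stop: z is 37, matching the blue stop at the same 66 mm height, with 22 N of push. It has been held for more than 0.3 s, so I'm handing in.

```bash
python3 -c "
from rig import *
print(finish_job())"
```

```text
the job is handed in; nothing more can be done
None
```

I tipped the paddle fully over, pushed the blue plunger in to its stop, and handed the job in at about 11 s with the green button held at its stop under about 22 N; the hand-in returned no verdict.

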